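# Reset the tripped sole press

### The job

The sole press has tripped. With a fingertip, push the sliding steel shutter on its control unit all the way across to uncover the round well, reach in and press the sunken round reset key fully down and hold it there for a second, then let it spring back and push the shutter fully home over the round well again. Do not press the square key in the square well, and pick up nothing: leave the tin, the can, the jar and the hammer standing and lying where they are.

Things in the scene. Friction and masses are not known exactly. Their poses are not given: they have to be found in the camera images.
- press_unit: grey control unit fixed to the bench, 190 (own x) x 260 (own y) x 75 mm high; origin at the centre of its underside, z up; flat deck at z = 0.075. Two guide strips 8 mm high, 8 mm wide and 176 mm long run along own y at own x = -38 and +38 mm. A round gauge (52 mm diameter, 11 mm high) is fixed on the deck at own (69, 30) mm
- round_well (a point): centre of the mouth, level with the deck, of the round well: 46 mm diameter, 28 mm deep, at own (x, y) = (0, +45) mm of the unit; axes as the unit's
- square_well (a point): centre of the mouth, level with the deck, of the square well: 46 x 46 mm, 28 mm deep, at own (0, -45) mm of the unit; axes as the unit's
- shutter (a joint): steel plate 64 x 64 mm, upper face 5 mm above the deck, sliding between the strips. 0 m: home, centred over the round well; grows towards the unit's own -y up to 0.090 m at the stop, where the round well is clear and the square one covered. Stays where it is left, takes about 1.5 N to push, cannot lift off; starts within 12 mm of home
- tab_top (a point): centre of the upper end of the upright tab on the middle of the shutter: 8 mm thick along the unit's y, 34 mm wide along the unit's x, rising 22 mm above the plate; this point is 27 mm above the deck
- reset (a joint): the round reset key: 0 m up, 0.005 m fully down; it springs back when let go, and takes about 4 N to hold fully down
- reset_top (a point): centre of the upper face of the round reset key, 22 mm diameter, in the round well; when up it lies 16 mm below the deck
- counter (a joint): the square key of the cycle counter, not to be pressed: 0 m up, 0.005 m fully down, springs back
- counter_top (a point): centre of the upper face of the square counter key, 20 x 20 mm, in the square well; when up it lies 16 mm below the deck
- polish_tin: small round shoe-polish tin, 50 mm diameter, 23 mm high, standing loose on the deck of the control unit; origin at the centre of its underside; leave alone
- glue_can: glue can, 68 mm diameter, 85 mm high, standing loose on the bench near the unit; origin at the centre of its underside; leave alone
- tack_jar: glass jar with a lid, 52 mm diameter, 65 mm high, standing loose on the bench near the unit; origin at the centre of its underside; leave alone
- hammer: hammer 220 mm long lying loose on the bench beyond the unit; its own x axis runs along the handle; leave alone

How it is judged (in metres and radians):
On the way, in this order (a step that is already met when the one before it is completed fails the run):
1. the shutter is pushed across, the round well is clear, the reset key still up (value of joint shutter above 0.08 m and value of joint reset below 0.002 m), for 0.1 s.
2. the reset key is held fully down (over 4 of its 5 mm) for 0.6 s (value of joint reset above 0.004 m and contact force between the fingers and reset above 1 N), for 0.6 s.
3. the reset key is up again and the shutter is back home (value of joint reset below 0.001 m and value of joint shutter below 0.006 m), for 0.1 s.
At the end, for the whole second after the job is handed in: the shutter is home over the round well (within 6 mm), both keys are up (within 1 mm), and the tin, can, jar and hammer are within 20 mm of where they started (all of step 3 and value of joint counter below 0.001 m and not (distance of polish_tin from where it was at the start of the episode above 0.02 m) and not (distance of glue_can from where it was at the start of the episode above 0.02 m) and not (distance of tack_jar from where it was at the start of the episode above 0.02 m) and not (distance of hammer from where it was at the start of the episode above 0.02 m)); the robot touches nothing.
It fails at once if the square counter key is pressed (more than 2 mm) (value of joint counter above 0.002 m).
It fails at once if the polish tin is lifted, carried or shifted by more than 20 mm (distance of polish_tin from where it was at the start of the episode above 0.02 m).
It fails at once if the glue can is lifted, carried or shifted by more than 20 mm (distance of glue_can from where it was at the start of the episode above 0.02 m).
It fails at once if the tack jar is lifted, carried or shifted by more than 20 mm (distance of tack_jar from where it was at the start of the episode above 0.02 m).
It fails at once if the hammer is lifted, carried or shifted by more than 20 mm (distance of hammer from where it was at the start of the episode above 0.02 m).
It also fails if it takes over 48 s, if anything falls off the work surface, if the arm or the gripper's body presses on something with over 40 N, if the wrist force passes 120 N, or if a joint passes its speed limit or range.

### The arm

A 7-joint arm with a two-finger parallel gripper is mounted at the origin on the work surface. World frame = base frame: x ahead of the robot, y to its left, z up, the work surface at z = 0. Lengths are in m, angles in degrees, forces in N, time in s.
With the tool pointing down it reaches from about 0.4 to 0.85 m from the base axis. Payload 4.4 kg.
Tool frame: the origin (TCP) lies at the centre of the arm's flange, where the gripper is bolted on; the fingertips stand 199 mm ahead of it and the grasp point (between the pads) lies bot.grasp_offset ahead of it (bot.grasp_offset is the distance from the TCP to the grasp point, in m); z points along the fingers, y is the direction in which the jaws open and shut (so a half turn about z gives the same grasp; the last joint's range is limited). The gripper opens to 94 mm and grips with 3 to 60 N. Pads are 16 mm wide; open, the fingers measure 119 mm over their backs; the gripper's body (75 mm by 177 mm) begins 78 mm behind the grasp point.
Start: joints at [61.49, 36.005, 2.206, 86.941, -1.547, 57.084, -1.146], TCP at [0.272, -0.59, 0.405] pointing down, gripper open.
Joint ranges: [-175.42, 175.42], [-21.48, 121.26], [-71.46, 75.88], [10.55, 141.38], [-63.04, 243.04], [13.31, 113.54], [-168.57, 168.57]. Speed limits (degrees/s): [147.25, 147.25, 180, 180, 180, 180, 180].

### API

Orientations are given as a 3x3 rotation matrix whose columns are the frame's x, y, z axes.
In Python, from workcell import bot gives the robot as it stands.
- The arm moves only by the tool play_rows, never from a script. Its argument "rows" is text: rows parted by semicolons, each of 5 numbers parted by spaces: the finger opening in cm, from 0 to 9.4, then the shift along the tool's x, y, z in cm, then the turn about the tool's z in degrees. A call has 1 to 12 rows; each row shifts and turns the pose as measured when the row begins, along the tool's axes as they then stand; what a row does not reach is not made up. A row lasts 1/8 s, in which the tool goes at most 62.5 mm and 10.7 degrees, less where a joint would pass 70% of its speed; a pose out of reach is approached as far as the arm can. A call with a gripper value outside its range is refused whole. The fingers move at their own pace and stop on an object; the grip force is fixed at half the most. Time passes only in rows, so rows that do not move let the fingers close. It gives the time, the measured TCP pose, the force and the opening at its end, in the units of the state.
- bot.get_obs(): the state, without advancing time (a new reading comes with each control period).
- bot.read_camera(name): name is "side" or "top"; returns a dict with "pixels" (400x640x3 uint8, red, green, blue), "depth" (400x640 float32, m along the optical axis (not along the pixel's ray), 0 where there is no reading), "vertical_fov" (degrees; the focal length in pixels is half the picture's height over the tangent of half this angle, whatever the lens; pixels are square), "cx", "cy" (the principal point, pixels), "k1" (the pictures are not rectified: a ray, as slopes to the right and down, at radius r is drawn at 1 + k1 r^2 times it, then the intrinsics apply), "R" (3x3) and "t" (3): a world point X has camera coordinates R X + t. Camera axes: x right, y down, z forward; pixel columns grow to the right and rows downward; lengths in m; the calibration is good to about 2 mm. A picture is of the moment at which its call begins.
- bot.hand_in(): hands the job in, once; it reports no verdict.
Trained networks look in a picture, given as the dict that the camera call returned (one of the last four; its "shot" number tells which), for a name from the list of things; names that differ only in an ending like _2 or _b are one class to them, and where a whole thing is asked for, a point or a joint stands for the part that bears it (a point fixed in the world has none). Each returns a list of dicts, best first, with "p" (0 to 1); they miss things now and then, are a little off and sometimes report something else, mostly with a low value. They report only what shows in the picture. A call takes as long as a camera call.
- bot.spot_in(thing, picture): "at" ([x, y, z] in m, in world coordinates, good to about 4 mm: the middle of the surface that is visible of it).
- bot.masks_of(thing, picture): "pixels" (400x640 bool, what is visible of it).
- bot.tip_of(thing, picture): "at" ([x, y, z] in m, in world coordinates, good to about 4 mm: a listed point, or the origin of a listed thing).
The state is a dict: "t": time; "joints": joint angles; "joint_velocities": joint speeds; "effort": joint torques, N m; "tcp_pos": TCP position; "ee_rot": TCP orientation; "contact_force": force on the tool from outside, world axes, zero at the start; "moment": the same for the moment, N m; "gripper_width": finger opening in m.
Only numpy, scipy, OpenCV 4.12 (cv2) and the standard library are available. Lean on these libraries where they do the work, as an engineer would, in place of code of your own. Each camera call takes 0.05 s, during which the arm holds its last target.

## Working session

There is one attempt and no reset: what is moved stays moved. The work goes in short steps, Python scripts to look and compute and a tool call to move; the robot and the scene stay as the last step left them, time stands still between calls to the robot, and variables do not carry over. Pictures are saved under pics/ and viewed, and the job is handed in when it is done.

Besides the shell and the picture viewer there is one more tool, called after "Emit:" as name(argument=value, ...) on one line, values as JSON. play_rows: Moves the arm, as the interface text tells. Its arguments: {"type":"object","properties":{"rows":{"type":"string"}},"required":["rows"]}

```bash
mkdir -p pics; ls; cat > h.py <<'E'
import numpy as np, cv2
from workcell import bot
def proj(c,X):
    X=np.atleast_2d(X); p=X@np.array(c["R"]).T+np.array(c["t"]); s=p[:,:2]/p[:,2:]
    r2=(s**2).sum(1,keepdims=True); s=s*(1+c["k1"]*r2)
    f=200/np.tan(np.radians(c["vertical_fov"])/2)
    return s*f+[c["cx"],c["cy"]]
def cloud(c):
    f=200/np.tan(np.radians(c["vertical_fov"])/2)
    K=np.array([[f,0,c["cx"]],[0,f,c["cy"]],[0,0,1.]])
    v,u=np.mgrid[:400,:640]; uv=np.stack([u,v],-1).reshape(-1,1,2).astype(float)
    s=cv2.undistortPoints(uv,K,np.array([c["k1"],0,0,0.])).reshape(400,640,2)
    z=c["depth"][...,None]; p=np.concatenate([s*z,z],-1)
    return (p-np.array(c["t"]))@np.array(c["R"])
E
python3 - <<'E'
from h import *
o=bot.get_obs(); print(o["tcp_pos"],o["ee_rot"],bot.grasp_offset,o["gripper_width"])
for n in ["top","side"]:
    c=bot.read_camera(n); cv2.imwrite(f"pics/{n}0.png",c["pixels"][...,::-1])
    for t in ["press_unit","round_well","square_well","tab_top","reset_top","counter_top","polish_tin","glue_can","tack_jar","hammer"]:
        print(n,t,[(np.round(d["at"],4).tolist(),round(d["p"],2)) for d in bot.tip_of(t,c)[:2]])
E
```

```text
pics
[ 0.2719327  -0.59006231  0.40375336] [[ 9.08215688e-01  4.18501650e-01 -7.95330056e-04]
 [ 4.18502406e-01 -9.08214049e-01  1.72565806e-03]
 [-1.39184075e-07 -1.90011727e-03 -9.99998195e-01]] 0.1804 0.09416568749121662
top press_unit [([0.5564, 0.1334, 0.0011], 0.91)]
top round_well [([0.5236, 0.162, 0.0754], 0.88)]
top square_well [([0.587, 0.104, 0.08], 0.95)]
top tab_top [([0.5295, 0.1584, 0.1055], 0.79)]
top reset_top []
top counter_top [([0.5864, 0.0967, 0.0605], 0.63)]
top polish_tin [([0.6487, 0.1369, 0.071], 0.6)]
top glue_can [([0.367, 0.2309, 0.0015], 0.94)]
top tack_jar [([0.6803, -0.0398, -0.0005], 0.9)]
top hammer [([0.6702, 0.2896, -0.0052], 0.72), ([0.369, 0.2314, 0.0029], 0.39)]
side press_unit [([0.5519, 0.1316, -0.0004], 0.59)]
side round_well [([0.5186, 0.1629, 0.0772], 0.97)]
side square_well [([0.5866, 0.1008, 0.072], 0.78)]
side tab_top [([0.5287, 0.1567, 0.1021], 0.75)]
side reset_top []
side counter_top []
side polish_tin [([0.6468, 0.1347, 0.0739], 0.58)]
side glue_can [([0.3703, 0.231, -0.0017], 0.64)]
side tack_jar [([0.6814, -0.0321, 0.0005], 0.59)]
side hammer [([0.6713, 0.2914, -0.0053], 0.6)]
```

View pics/top0.png

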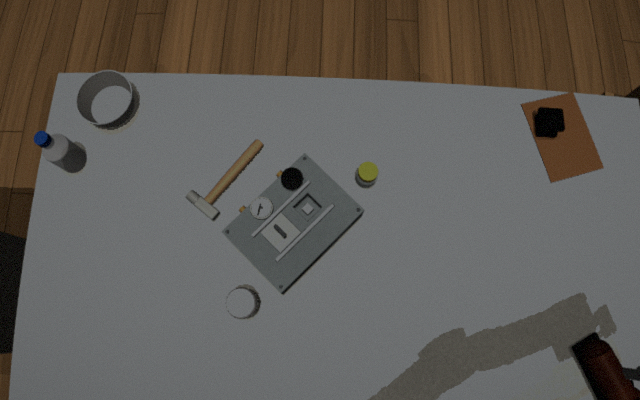

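View pics/side0.png

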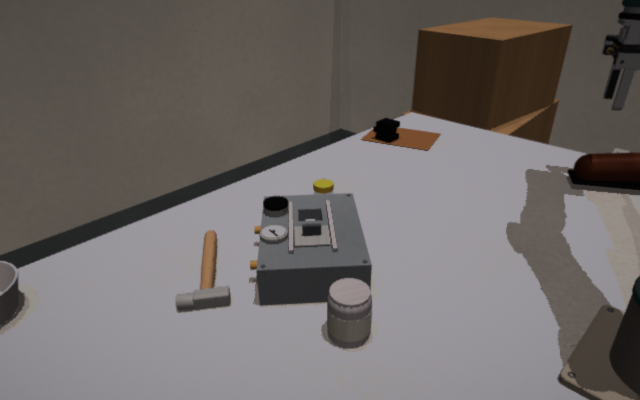

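```bash
python3 - <<'E'
from h import *
c=bot.read_camera("top"); P=cloud(c)
# deck points: fit rectangle
xy=P[...,:2]; z=P[...,2]
m=(z>0.068)&(z<0.081)&(np.hypot(xy[...,0]-.556,xy[...,1]-.133)<.18)
print(m.sum(),np.median(z[m]))
q=xy[m].astype(np.float32)*1000
print(cv2.minAreaRect(q))
mk=(m*255).astype(np.uint8); n,l,s,_=cv2.connectedComponentsWithStats(mk); i=1+np.argmax(s[1:,4])
q=xy[l==i].astype(np.float32)*1000; print(cv2.minAreaRect(q))
t=(z>0.095)&(z<0.11)&(np.hypot(xy[...,0]-.529,xy[...,1]-.158)<.04)
q=xy[t].astype(np.float32)*1000; print("tab",t.sum(),cv2.minAreaRect(q),np.median(z[t]),q.mean(0))
f=200/np.tan(np.radians(c["vertical_fov"])/2);print(f,c["t"],-np.array(c["R"]).T@c["t"])
E
```

```text
7971 0.07501443122529808
((536.5389404296875, 143.9270477294922), (191.9588623046875, 309.5985412597656), 47.21392059326172)
((554.1232299804688, 128.2413330078125), (192.29481506347656, 261.7197265625), 47.50100326538086)
tab 55 ((525.5072631835938, 153.0690460205078), (32.070762634277344, 6.436189651489258), 47.876529693603516) 0.10101340495845233 [525.2729  152.72989]
479.27171511457595 [0.0450213  0.61007848 1.00265371] [0.35673969 0.06658924 1.1170675 ]
```

The top view shows the unit at about (293,222). The plate with its tab is at (281,231), the square well is open at (306,208), and the tin is at (291,178). The side view agrees. I'll refine the unit's pose with the side camera before planning.

```bash
python3 - <<'E'
from h import *
for n in ["side","top"]:
    c=bot.read_camera(n); P=cloud(c); xy=P[...,:2]; z=P[...,2]
    m=(z>0.0715)&(z<0.079)&(np.hypot(xy[...,0]-.554,xy[...,1]-.131)<.18)
    mk=cv2.morphologyEx((m*255).astype(np.uint8),cv2.MORPH_OPEN,np.ones((3,3)));k,l,s,_=cv2.connectedComponentsWithStats(mk); i=1+np.argmax(s[1:,4])
    q=xy[l==i].astype(np.float32)*1000; print(n,cv2.minAreaRect(q),np.median(z[l==i]))
    im=cv2.cvtColor(c["pixels"],cv2.COLOR_RGB2BGR)
    for C,col in [((.554,.1285),(0,0,255)),((.5535,.131),(0,255,0))]:
        a=np.radians(47.5); X=np.array([np.cos(a),np.sin(a)]);Y=np.array([-X[1],X[0]])
        def W(x,y,zz): return [*(np.array(C)+X*x+Y*y),zz]
        for poly in ([W(sx*.095,sy*.13,.075) for sx,sy in((1,1),(1,-1),(-1,-1),(-1,1))],[W(sx*.023,-.045+sy*.023,.075) for sx,sy in((1,1),(1,-1),(-1,-1),(-1,1))],[W(sx*.038,sy*.088,.083) for sx,sy in((1,1),(1,-1))],[W(-.038,sy*.088,.083) for sy in (1,-1)],[W(.017*sx,.038+.004*sy,.102) for sx,sy in((1,1),(1,-1),(-1,-1),(-1,1))]):
            pp=(proj(c,np.array(poly))); 
            if n not in locals().get('big',{}): 
                pass
            globals().setdefault('L',[]).append((pp,col))
    u0,v0=(215,145) if n=="top" else (245,180); w,h=(155,155) if n=="top" else (135,125)
    S=5 if n=="side" else 3.8; cr=cv2.resize(im[v0:v0+h,u0:u0+w],None,fx=S,fy=S,interpolation=cv2.INTER_CUBIC)
    for pp,col in L: cv2.polylines(cr,[np.round((pp-[u0,v0]+.5)*S).astype(np.int32)],True,col,1)
    L.clear(); cr=np.clip(cr*1.6,0,255).astype(np.uint8); cv2.imwrite(f"pics/{n}1.png",cr)
E
```

```text
side ((555.1949462890625, 128.94937133789062), (189.75711059570312, 264.38690185546875), 46.99232482910156) 0.07573620972169016
top ((553.489990234375, 128.09072875976562), (190.99969482421875, 261.08734130859375), 47.45257568359375) 0.07489870583550026
```

View pics/top1.png

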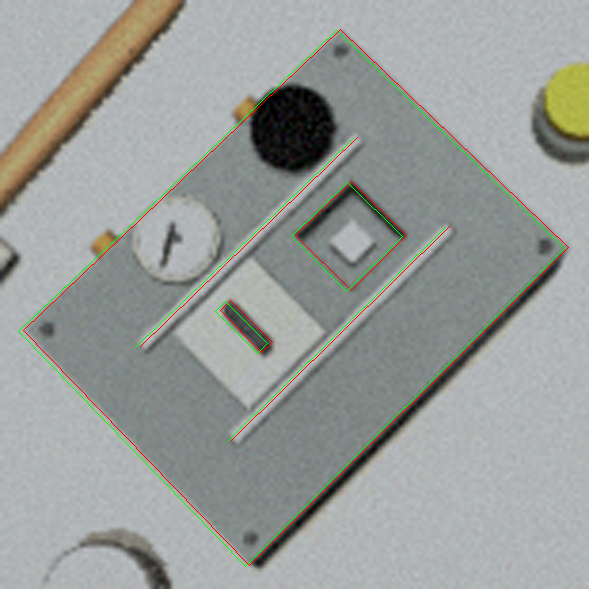

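View pics/side1.png

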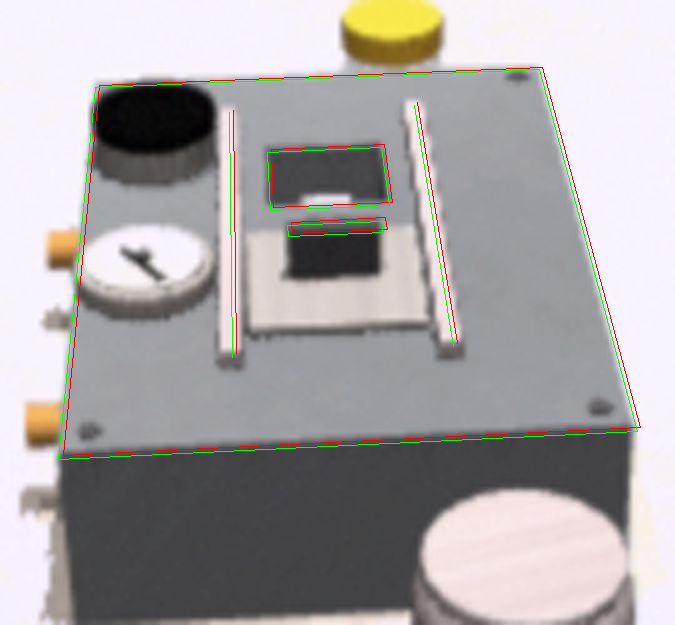

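Unit pose: centre (0.554, 0.129), yaw 47.4°, and the overlays agree to about 1 mm. Next I close the fingers, align them with the unit and travel over.

Emit:
play_rows(rows="0 0 0 0 -7.6; 0 0 0 0 -7.6; 0 0 0 0 -7.5; 0 4.5 -2.16 0 0; 0 4.5 -2.16 0 0; 0 4.5 -2.16 0 0; 0 4.5 -2.16 0 0; 0 4.5 -2.16 0 0; 0 4.5 -2.16 0 0; 0 4.5 -2.16 0 0; 0 4.5 -2.16 0 0; 0 4.5 -2.16 0 0")

```text
t: 2.75
tcp_pos: [0.4006, -0.1505, 0.4044]
ee_rot: [[0.673, 0.74, 0.005], [0.74, -0.673, -0.006], [-0.001, 0.008, -1.0]]
contact_force: [0.0, 0.6, -0.4]
gripper_width: 0.0004
```

```bash
cat >> h.py <<'E'
C=np.array([.554,.129]);A=np.radians(47.4);UX=np.array([np.cos(A),np.sin(A)]);UY=np.array([-UX[1],UX[0]])
def rep(own=None,tipz=None):
    o=bot.get_obs(); p=np.array(o["tcp_pos"]); R=np.array(o["ee_rot"]); tip=p+R[:,2]*.199
    d=tip[:2]-C
    print("t%.2f"%o["t"],"tip own mm",np.round([d@UX*1e3,d@UY*1e3,tip[2]*1e3],1),"tcpz",p[2].round(4),"yaw",np.degrees(np.arctan2(R[1,0],R[0,0])).round(2),"F",np.round(o["contact_force"],2),"w",round(o["gripper_width"],4))
    if own is not None:
        w=np.array([*(C+UX*own[0]/1e3+UY*own[1]/1e3),tipz/1e3])-tip
        print("need tool cm",np.round(R.T@w*100,2),"turn",(np.degrees(np.arctan2(R[1,0],R[0,0]))-47.4).round(2))
E
python3 -c "
from h import *
rep((0,66),140)"
```

```text
t2.75 tip own mm [-309.7  -77.8  205.4] tcpz 0.4044 yaw 47.7 F [ 0.    0.63 -0.39] w 0.0004
need tool cm [ 31.05 -14.27   6.4 ] turn 0.3
```

Emit:
play_rows(rows="0 4 -1.9 0 0.3; 0 4 -1.9 0 0; 0 4 -1.9 0.5 0; 0 4 -1.9 1 0; 0 4 -1.9 1 0; 0 4 -1.9 1 0; 0 4 -1.9 1 0; 0 2.5 -1.2 1 0; 0 1 -0.5 0.5 0; 0 0 0 0 0")

```text
t: 4.0
tcp_pos: [0.5075, 0.1973, 0.3438]
ee_rot: [[0.673, 0.739, 0.014], [0.739, -0.673, -0.005], [0.006, 0.014, -1.0]]
contact_force: [0.2, -1.1, -0.2]
gripper_width: 0.0008
```

```bash
python3 -c "
from h import *
rep((0,66),88)"
```

```text
t4.00 tip own mm [ 19.9  77.8 144.8] tcpz 0.3438 yaw 47.67 F [ 0.22 -1.12 -0.23] w 0.0008
need tool cm [-2.03  1.09  5.69] turn 0.27
```

Emit:
play_rows(rows="0 -1 0.5 1 0; 0 -1 0.5 1 0; 0 0 0.1 1 0; 0 0 0 1 0; 0 0 0 0.5 0; 0 0 0 0 0; 0 0 0 0 0")

```text
t: 4.88
tcp_pos: [0.5023, 0.1686, 0.2963]
ee_rot: [[0.678, 0.735, 0.013], [0.735, -0.678, -0.008], [0.003, 0.015, -1.0]]
contact_force: [-0.1, 0.1, -0.2]
gripper_width: 0.0002
```

```bash
python3 -c "
from h import *
rep((0,66),88);print(bot.get_obs()['ee_rot'])"
```

```text
t4.88 tip own mm [-5.1 61.9 97.3] tcpz 0.2963 yaw 47.31 F [-0.05  0.06 -0.21] w 0.0002
need tool cm [ 0.51 -0.43  0.93] turn -0.09
[[ 0.67804737  0.73489608  0.01339879]
 [ 0.73501009 -0.67801289 -0.00766037]
 [ 0.00345498  0.01504234 -0.99988089]]
```

Emit:
play_rows(rows="0 0.5 -0.3 0 0; 0 0 0 0.5 0; 0 0 0 0.4 0; 0 0 0 0 0; 0 0 0 0 0")

```text
t: 5.5
tcp_pos: [0.5039, 0.1754, 0.2871]
ee_rot: [[0.677, 0.736, 0.015], [0.736, -0.677, -0.007], [0.005, 0.015, -1.0]]
contact_force: [0.5, -0.3, 0.0]
gripper_width: 0.0007
```

```bash
python3 - <<'E'
from h import *
rep((0,-28),88)
c=bot.read_camera("side"); cv2.imwrite("pics/s2.png",np.clip(cv2.resize(c["pixels"][120:320,200:460,::-1],None,fx=3,fy=3)*1.5,0,255))
E
```

```text
t5.50 tip own mm [ 1.1 65.2 88.2] tcpz 0.2871 yaw 47.37 F [ 0.51 -0.32  0.01] w 0.0007
need tool cm [-0.11  9.32  0.16] turn -0.03[ WARN:0@1.511] global loadsave.cpp:1063 imwrite_ Unsupported depth image for selected encoder is fallbacked to CV_8U.
```

View pics/s2.png

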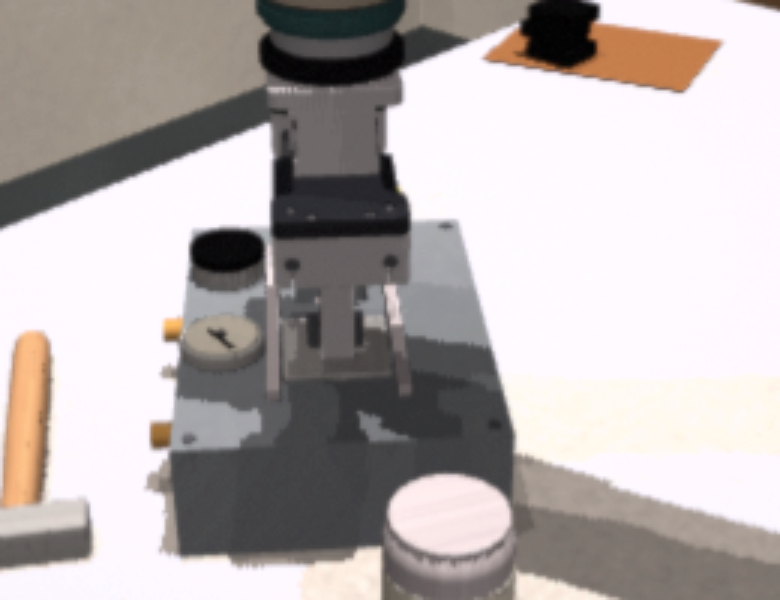

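The finger stands in front of the tab at (338,330), centred between the strips. Now I push.

Emit:
play_rows(rows="0 0 1 0 0; 0 0 1 0 0; 0 0 1 0 0; 0 0 1 0 0; 0 0 1 0 0; 0 0 1 0 0; 0 0 1 0 0; 0 0 0.5 0 0; 0 0 0 0 0")

```text
t: 6.68
tcp_pos: [0.5628, 0.1208, 0.2879]
ee_rot: [[0.678, 0.735, 0.013], [0.735, -0.678, -0.006], [0.005, 0.014, -1.0]]
contact_force: [0.1, 0.3, -0.6]
gripper_width: 0.0003
```

```bash
python3 -c "
from h import *
rep((0,-28),88)"
```

```text
t6.67 tip own mm [  0.8 -14.8  88.9] tcpz 0.2879 yaw 47.31 F [ 0.14  0.28 -0.6 ] w 0.0003
need tool cm [-0.08  1.32  0.11] turn -0.09
```

Emit:
play_rows(rows="0 0 0.5 0 0; 0 0 0.5 0 0; 0 0 0.5 0 0; 0 0 0.3 0 0; 0 0 0 0 0")

```text
t: 7.3
tcp_pos: [0.5748, 0.1101, 0.288]
ee_rot: [[0.676, 0.737, 0.008], [0.737, -0.676, -0.004], [0.002, 0.009, -1.0]]
contact_force: [-0.9, 0.7, -0.2]
gripper_width: 0.0005
```

```bash
python3 -c "
from h import *
rep((0,-28),88)"
```

```text
t7.30 tip own mm [  0.6 -29.8  89.1] tcpz 0.288 yaw 47.45 F [-0.89  0.74 -0.25] w 0.0005
need tool cm [-0.06 -0.19  0.1 ] turn 0.05
```

Emit:
play_rows(rows="0 0 0.5 0 0; 0 0 0.5 0 0")

```text
t: 7.55
tcp_pos: [0.5774, 0.1088, 0.2881]
ee_rot: [[0.673, 0.739, -0.005], [0.739, -0.673, 0.002], [-0.002, -0.005, -1.0]]
contact_force: [-10.6, 8.6, 7.9]
gripper_width: 0.0005
```

```bash
python3 -c "
from h import *
rep((0,45),120)"
```

```text
t7.55 tip own mm [  0.6 -29.9  89.1] tcpz 0.2881 yaw 47.67 F [-10.64   8.56   7.92] w 0.0005
need tool cm [-0.03 -7.51 -3.05] turn 0.27
```

The stop is reached: 14 N of reaction and no further travel. I back off, rise, go over the round well and look.

Emit:
play_rows(rows="0 0 -1 0 0; 0 0 -1 -0.5 0; 0 0 -1 -0.5 0; 0 0 -1 -0.5 0; 0 0 -1 0 0; 0 0 -1 0 0; 0 0 -0.8 0 0; 0 0 0 0 0; 0 0 0 0 0")

```text
t: 8.68
tcp_pos: [0.5258, 0.1559, 0.3052]
ee_rot: [[0.674, 0.739, 0.001], [0.739, -0.674, 0.0], [0.001, 0.001, -1.0]]
contact_force: [-0.0, -1.0, 0.7]
gripper_width: 0.0007
```

```bash
python3 - <<'E'
from h import *
rep((0,45),85)
for n,(a,b,d,e) in dict(side=(120,320,200,460),top=(130,330,180,440)).items():
    c=bot.read_camera(n); cv2.imwrite(f"pics/{n}3.png",np.clip(cv2.resize(c["pixels"][a:b,d:e,::-1],None,fx=3,fy=3)*1.5,0,255).astype(np.uint8))
    for t in ["tab_top","round_well","reset_top"]: print(n,t,[(np.round((np.array(q["at"])[:2]-C)@np.array([UX,UY]).T*1e3,1),round(q["p"],2)) for q in bot.tip_of(t,c)[:1]])
E
```

```text
t8.68 tip own mm [  0.8  38.8 106.2] tcpz 0.3052 yaw 47.63 F [-0.04 -0.96  0.67] w 0.0007
need tool cm [-0.08 -0.62  2.12] turn 0.23
side tab_top [(array([  5.9, -42.4]), 0.72)]
side round_well [(array([-1.7, 46.6]), 0.77)]
side reset_top [(array([ 4.3, 45.4]), 0.56)]
top tab_top [(array([  4.2, -42.6]), 0.44)]
top round_well []
top reset_top []
```

View pics/side3.png

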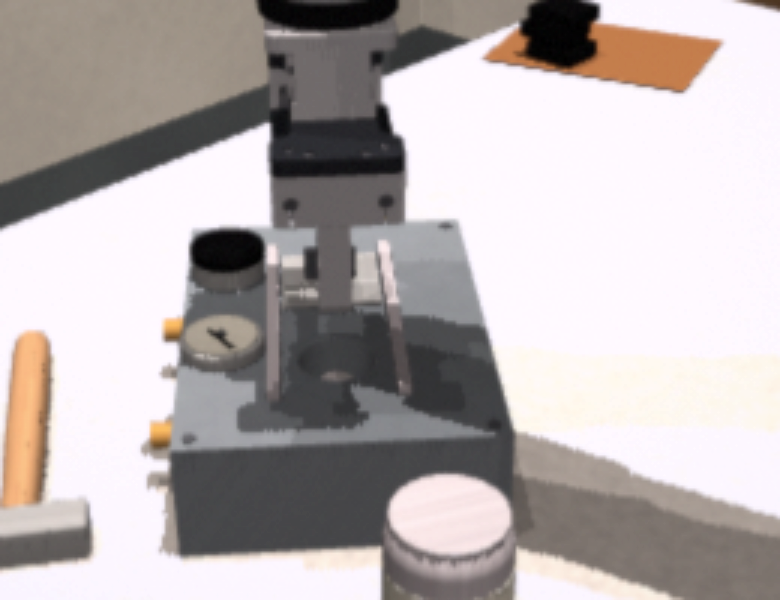

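The shutter is across with the plate at (330,275). The round well is open at (335,355) with the key showing. Now I align over the well.

Emit:
play_rows(rows="0 -0.1 -0.6 0.8 0.2; 0 0 0 1 0; 0 0 0 0 0; 0 0 0 0 0; 0 0 0 0 0")

```text
t: 9.7
tcp_pos: [0.5201, 0.1594, 0.2854]
ee_rot: [[0.677, 0.736, -0.0], [0.736, -0.677, -0.0], [-0.0, -0.0, -1.0]]
contact_force: [-0.2, 0.7, -0.4]
gripper_width: 0.0002
```

```bash
python3 -c "
from h import *
rep((0,45),60)"
```

```text
t9.70 tip own mm [-0.6 45.6 86.4] tcpz 0.2854 yaw 47.41 F [-0.21  0.67 -0.42] w 0.0002
need tool cm [0.06 0.06 2.64] turn 0.01
```

Emit:
play_rows(rows="0 0 0 0.7 0; 0 0 0 0.7 0; 0 0 0 0.7 0; 0 0 0 0.5 0; 0 0 0 0 0")

```text
t: 10.32
tcp_pos: [0.5203, 0.1593, 0.2577]
ee_rot: [[0.677, 0.736, 0.0], [0.736, -0.677, 0.0], [0.0, 0.0, -1.0]]
contact_force: [0.5, -0.2, 1.5]
gripper_width: 0.0006
```

```bash
python3 -c "
from h import *
rep((0,45),54)"
```

```text
t10.32 tip own mm [-0.4 45.3 58.7] tcpz 0.2577 yaw 47.4 F [ 0.47 -0.16  1.54] w 0.0006
need tool cm [0.04 0.03 0.47] turn -0.0
```

Emit:
play_rows(rows="0 0 0 0.5 0; 0 0 0 0.4 0; 0 0 0 0.3 0")

```text
t: 10.7
tcp_pos: [0.5201, 0.1596, 0.2528]
ee_rot: [[0.677, 0.736, 0.003], [0.736, -0.677, -0.001], [0.001, 0.003, -1.0]]
contact_force: [-8.8, -1.9, 33.7]
gripper_width: 0.0006
```

```bash
python3 -c "
from h import *
rep((0,45),54)"
```

```text
t10.70 tip own mm [-0.2 45.1 53.8] tcpz 0.2528 yaw 47.37 F [-8.77 -1.94 33.68] w 0.0006
need tool cm [ 0.02  0.01 -0.02] turn -0.03
```

The key is at its bottom stop: tip at 53.8 mm, where 54 was expected. I hold it there gently.

Emit:
play_rows(rows="0 0 0 0.15 0; 0 0 0 0.15 0; 0 0 0 0.15 0; 0 0 0 0.15 0; 0 0 0 0.15 0; 0 0 0 0.15 0")

```text
t: 11.45
tcp_pos: [0.5192, 0.1598, 0.2532]
ee_rot: [[0.677, 0.736, 0.007], [0.736, -0.677, -0.002], [0.003, 0.006, -1.0]]
contact_force: [-4.3, -1.1, 16.1]
gripper_width: 0.0005
```

Emit:
play_rows(rows="0 0 0 0.15 0; 0 0 0 0.15 0; 0 0 0 0.15 0; 0 0 0 0.15 0")

```text
t: 11.95
tcp_pos: [0.5187, 0.1599, 0.2532]
ee_rot: [[0.677, 0.736, 0.01], [0.736, -0.677, -0.002], [0.005, 0.009, -1.0]]
contact_force: [-3.6, -0.9, 15.6]
gripper_width: 0.0005
```

```bash
python3 -c "
from h import *
rep((0,45),110)"
```

```text
t11.95 tip own mm [-0.3 45.2 54.2] tcpz 0.2532 yaw 47.37 F [-3.58 -0.95 15.59] w 0.0005
need tool cm [ 0.05  0.07 -5.57] turn -0.03
```

The key was held for over 1.2 s at 16–34 N. Next I release it, go up and over the tab.

Emit:
play_rows(rows="0 0 0 -1.5 0; 0 0 0 -2 0; 0 0 0 -2 0; 0 0 0 -1 0; 0 0 2 0 0; 0 0 2 0 0; 0 0 2 0 0; 0 0 2 0 0; 0 0 2 0 0; 0 0 0.5 0 0; 0 0 0 0 0; 0 0 0 0 0")

```text
t: 13.45
tcp_pos: [0.6011, 0.081, 0.3187]
ee_rot: [[0.68, 0.733, 0.006], [0.733, -0.68, -0.003], [0.002, 0.007, -1.0]]
contact_force: [0.3, -0.0, -1.4]
gripper_width: -0.0
```

```bash
python3 - <<'E'
from h import *
rep((0,-68),88)
for n,(a,b,d,e) in dict(side=(120,320,200,460)).items():
    c=bot.read_camera(n); cv2.imwrite(f"pics/{n}4.png",np.clip(cv2.resize(c["pixels"][a:b,d:e,::-1],None,fx=3,fy=3)*1.5,0,255).astype(np.uint8))
E
```

```text
t13.45 tip own mm [ -3.1 -68.5 119.7] tcpz 0.3187 yaw 47.15 F [ 0.27 -0.04 -1.37] w -0.0
need tool cm [ 0.3  -0.08  3.17] turn -0.25
```

View pics/side4.png

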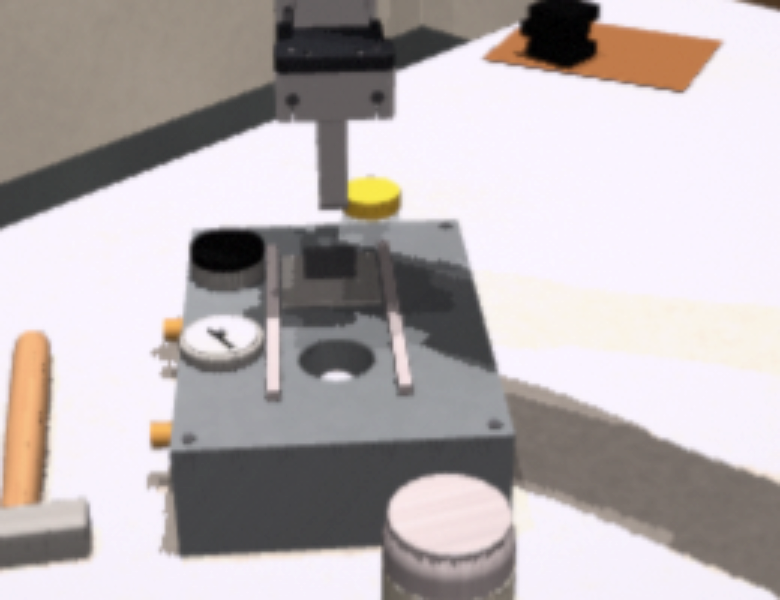

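The well is clear with the key visible at (338,375). The finger is behind the tab. I descend behind it.

Emit:
play_rows(rows="0 0.3 0 1 0; 0 0 0 1 0; 0 0 0 0.8 0; 0 0 0 0.2 0; 0 0 0 0 0; 0 0 0 0 0")

```text
t: 14.25
tcp_pos: [0.6024, 0.085, 0.2862]
ee_rot: [[0.678, 0.735, 0.005], [0.735, -0.678, -0.003], [0.001, 0.006, -1.0]]
contact_force: [0.4, -0.5, -0.2]
gripper_width: 0.0004
```

```bash
python3 -c "
from h import *
rep((0,30),88)"
```

```text
t14.25 tip own mm [  0.6 -66.6  87.2] tcpz 0.2862 yaw 47.32 F [ 0.44 -0.48 -0.24] w 0.0004
need tool cm [-0.07 -9.66 -0.14] turn -0.08
```

Emit:
play_rows(rows="0 0 -1 0 0; 0 0 -1 -0.1 0; 0 0 -1 0 0; 0 0 -1 0 0; 0 0 -1 0 0; 0 0 -1 0 0; 0 0 -1 0 0; 0 0 -1 0 0; 0 0 -0.3 0 0; 0 0 0 0 0")

```text
t: 15.5
tcp_pos: [0.5373, 0.1447, 0.2877]
ee_rot: [[0.677, 0.735, 0.007], [0.736, -0.677, -0.004], [0.002, 0.008, -1.0]]
contact_force: [1.0, -2.3, 0.2]
gripper_width: 0.0005
```

```bash
python3 -c "
from h import *
rep((0,30),88)"
```

```text
t15.50 tip own mm [ 0.6 21.3 88.7] tcpz 0.2877 yaw 47.35 F [ 0.97 -2.3   0.15] w 0.0005
need tool cm [-0.06 -0.87  0.06] turn -0.05
```

Emit:
play_rows(rows="0 0 -0.5 0 0; 0 0 -0.5 0 0; 0 0 -0.5 0 0; 0 0 -0.5 0 0")

```text
t: 16.0
tcp_pos: [0.5293, 0.1507, 0.2879]
ee_rot: [[0.683, 0.73, 0.024], [0.73, -0.683, -0.013], [0.007, 0.026, -1.0]]
contact_force: [9.0, -8.0, -4.5]
gripper_width: 0.0008
```

```bash
python3 -c "
from h import *
rep((0,20),140)"
```

```text
t16.00 tip own mm [ 0.6 27.6 89. ] tcpz 0.2879 yaw 46.92 F [ 8.96 -8.05 -4.47] w 0.0008
need tool cm [-0.02  0.9  -5.08] turn -0.48
```

Emit:
play_rows(rows="0 0 -0.6 0 0; 0 0 -0.6 0 0")

```text
t: 16.25
tcp_pos: [0.5266, 0.152, 0.288]
ee_rot: [[0.688, 0.725, 0.038], [0.726, -0.688, -0.02], [0.011, 0.041, -0.999]]
contact_force: [10.2, -9.5, -4.4]
gripper_width: 0.0007
```

```bash
python3 -c "
from h import *
rep((0,20),140)"
```

```text
t16.25 tip own mm [ 0.6 27.5 89.2] tcpz 0.288 yaw 46.52 F [10.24 -9.46 -4.36] w 0.0007
need tool cm [ 0.01  0.96 -5.04] turn -0.88
```

The shutter is firmly at its stop. I retreat and check.

Emit:
play_rows(rows="0 0 0.8 0 0; 0 0 0.6 -1 0; 0 0 0 -2.5 0; 0 0 0 -3 0; 0 0 0 -3 0; 0 0 0 -3 0; 0 -3 0 -1 0; 0 -4 0 0 0; 0 -4 0 0 0; 0 -4 0 0 0; 0 -2 0 0 0; 0 0 0 0 0")

```text
t: 17.75
tcp_pos: [0.409, 0.0238, 0.4313]
ee_rot: [[0.681, 0.731, 0.037], [0.732, -0.682, -0.009], [0.018, 0.033, -0.999]]
contact_force: [-0.2, 0.8, -0.3]
gripper_width: 0.0007
```

Emit:
play_rows(rows="0 -4 2 0 0; 0 -4 2 0 0; 0 -4 2 0 0; 0 -4 2 0 0; 0 -2 1 0 0; 0 0 0 0 0; 0 0 0 0 0")

```text
t: 18.62
tcp_pos: [0.3596, -0.1682, 0.4335]
ee_rot: [[0.671, 0.74, 0.048], [0.741, -0.671, -0.005], [0.029, 0.039, -0.999]]
contact_force: [0.4, 0.6, 0.0]
gripper_width: 0.0004
```

```bash
python3 - <<'E'
from h import *
rep((0,-68),88)
for n,(a,b,d,e) in dict(side=(120,320,200,460),top=(130,330,180,440)).items():
    c=bot.read_camera(n); cv2.imwrite(f"pics/{n}5.png",np.clip(cv2.resize(c["pixels"][a:b,d:e,::-1],None,fx=3,fy=3)*1.5,0,255).astype(np.uint8))
    P=cloud(c);d=(P[...,:2]-C)@np.array([UX,UY]).T*1e3;t=(P[...,2]>.096)&(P[...,2]<.108)&(abs(d[...,0])<25)&(abs(d[...,1])<70)
    print(n,"tab own",d[t].mean(0),t.sum())
    for t in ["polish_tin","glue_can","tack_jar","hammer","tab_top"]: print(n,t,[(np.round(q["at"],4),round(q["p"],2)) for q in bot.tip_of(t,c)[:1]])
E
```

```text
t18.62 tip own mm [-344.6  -65.8  234.7] tcpz 0.4335 yaw 47.86 F [0.44 0.62 0.01] w 0.0004
need tool cm [34.02 -0.11 15.67] turn 0.46
side tab own [ 2.41941786 46.59146541] 92
side polish_tin [(array([0.6465, 0.1347, 0.0734]), 0.93)]
side glue_can [(array([ 0.375 ,  0.2347, -0.0017]), 0.92)]
side tack_jar [(array([ 6.786e-01, -3.740e-02, -5.000e-04]), 0.55)]
side hammer [(array([ 0.6752,  0.2876, -0.0024]), 0.89)]
side tab_top [(array([0.5245, 0.1605, 0.1006]), 0.83)]
top tab own [-1.85502625 44.81266559] 55
top polish_tin [(array([0.6493, 0.1365, 0.0738]), 0.75)]
top glue_can [(array([0.3694, 0.2347, 0.0011]), 0.81)]
top tack_jar [(array([ 0.6793, -0.0356, -0.0011]), 0.81)]
top hammer [(array([ 0.6734,  0.2911, -0.0024]), 0.72)]
top tab_top [(array([0.521 , 0.1663, 0.1035]), 0.76)]
```

View pics/top5.png

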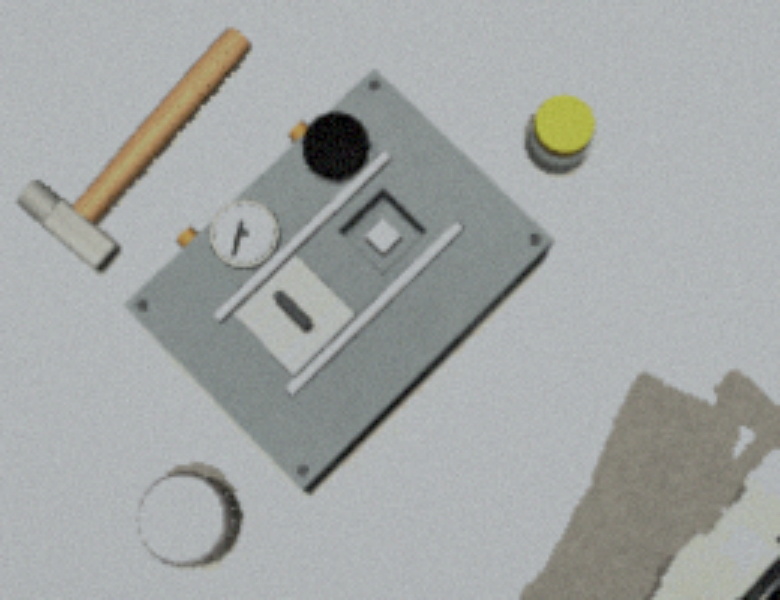

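View pics/side5.png

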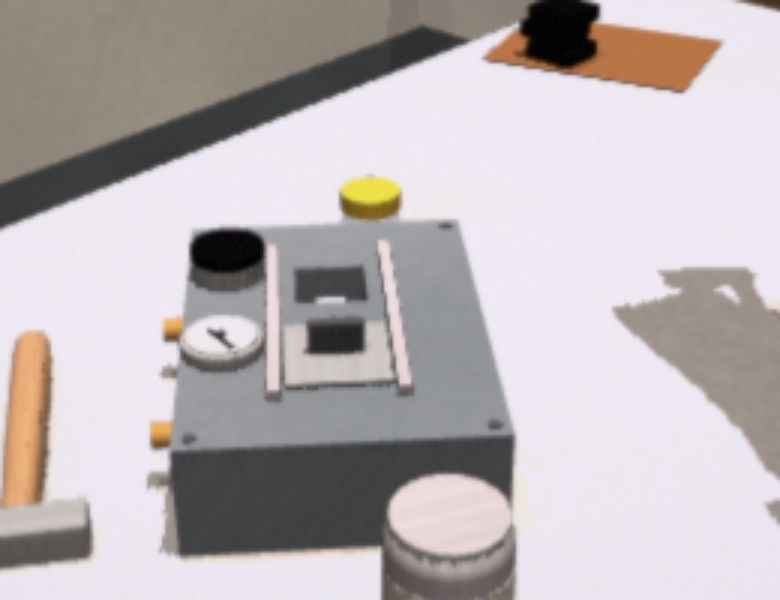

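The shutter is home: the tab measures own y of about 45 mm (top at (293,310), side at (337,335)), and the square well is open and untouched. Nothing else has moved, and the arm is clear.

```bash
python3 -c "
from h import *
print(bot.hand_in())"
```

```text
the job is handed in; nothing more can be done
None
```

I did the whole sequence with the fingers closed and handed the job in at about 19 s of the 48 s allowed. `hand_in` reported no verdict.

- **Shutter across:** I pushed the tab to its stop, where it gave about 14 N and moved no further. The side view showed the round well clear.
- **Reset key:** I pressed it to its bottom stop and held it for more than 1.2 s at 16–34 N. The fingertip stopped at 53.8–54.2 mm, where 54 mm was expected. I then let go. I saw the key in the open well after release, but did not measure its height.
- **Shutter home:** I pushed it back to its stop at about 14 N. The depth data put the tab at 44.8 mm (top camera) and 46.6 mm (side camera), against 45 mm for home.
- **Everything else:** The square key was never touched. The tin, can, jar and hammer were found within about 6 mm of where they started, which is about the networks' error. The arm ended clear of everything.

**Disagreements:**
- The two cameras differed by about 2 mm along the shutter's travel and 4 mm across it.
- The network's tab positions differed by about 7 mm between the two views. I relied on the stops and the depth data instead.

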